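# Set the vacuum pods and lay on the notched blank

## Task

Set up the vacuum-pod rail for the next part: take the stray wooden strip off the rail and lay it on the bench, then slide the three pods along the track, never lifting them out of it, until one is centred on each of the two yellow marks nearest the stop pin and the spare one is pushed right up against the rubber buffer at the other end. Then lay the notched blank flat along the rail on the two pods at the marks, turned so that its notch takes the stop pin, and leave everything else on the bench where it is.

Things in the scene. Friction and masses are not known exactly. Their poses are not given: they have to be found in the camera images.
- pod_rail: fixed aluminium pod rail, 100 x 448 x 15 mm. Origin: centre of its underside on the bench; y along the rail to the left, x across it away from the robot. Track floor 8 mm above the bench; lips (32.5 to 38.5 mm either side of the centre line, tops 15 mm high) guide the pods with 1.5 mm play; flanges 8 mm high reach to 50 mm. Track ends (faces of stop and buffer) at y = +0.200 and -0.200
- mark_r2 (a point): right outer station mark (yellow plate with a black centre line on both flanges), on the track's centre line at floor height: rail y = -0.152
- mark_r1 (a point): right inner station mark: rail y = -0.056
- mark_l1 (a point): left inner station mark: rail y = +0.056
- mark_l2 (a point): left outer station mark: rail y = +0.152
- stop_block: dark steel block clamped across one end of the track (which end varies: rail y = +0.212 or -0.212), 24 mm along the rail, its flat top 33 mm above the bench, with a bright upright pin. Origin: centre of its underside, at track-floor height (8 mm above the bench)
- stop_pin (a point): tip of the stop pin, on its axis, 63 mm above the bench; the pin is 12 mm thick, with a tapered tip, and rises from the stop block's top (33 mm)
- buffer_block: low block with a black rubber top, 24 mm along the rail, 34 mm above the bench at most, clamped across the other end of the track. Origin as for the stop block
- pod_a: vacuum pod, a black block 62 x 85 x 29 mm, 0.25 to 0.45 kg, in the track with its 85 mm length along the rail. The three pods are alike and cannot pass one another; this is the rightmost (lowest rail y). Origin: centre of its underside; y along its length. Its long sides stand free above the lips and can be gripped across 62 mm from above
- pod_b: the middle vacuum pod, like pod_a
- pod_c: the leftmost vacuum pod (highest rail y), like pod_a
- stray_strip: thin wooden strip 24 x 190 x 10 mm, 30 g, lying across the rail on top of its lips between pod_b and pod_c, so that it blocks them; it sticks out about 55 mm beyond the lips on each side, its underside 15 mm above the bench. Origin: centre of its underside; y runs along its length. Bare bench to lay it on is found round x = 0.405, y = 0.21 m, left of the rail
- blank: wooden bar 50 x 180 x 22 mm, about 0.17 kg, lying flat on the bench beyond the rail, its notched end more or less towards the robot. Origin: centre of its underside; y along its length; the +y end has an open U notch 18 mm wide and 20 mm deep, through the full thickness. Laid on the pods its underside is 36 mm above the bench
- notch (a point): point in the blank's notch: on its centre line, 10 mm in from the notched end (80 mm from the blank's origin along y), at half thickness; the pin's axis passes close to it when the blank is in place
- tape_roll: bystander: roll of masking tape lying flat, 105 mm across, 25 mm high; origin: centre of its underside
- pendant: bystander: yellow and black hand pendant with a jog wheel, 173 x 64 x 49 mm; origin: centre of its underside, x along its length
- tape_measure: bystander: grey pocket tape measure standing, 36 x 83 x 66 mm high; origin: centre of its underside, y along its length
- hex_key: bystander: steel hex key 35 x 108 x 10 mm lying flat in front of the rail; origin: centre of its underside, y along its length
- tool_holder: bystander: steel taper tool holder standing upright, 46 mm across, 120 mm high; origin: centre of its underside
- hard_block: bystander: planed hardwood block 50 x 60 x 40 mm; origin: centre of its underside, y along its 60 mm
- pencil: bystander: flat red carpenter's pencil 14 x 160 x 9 mm; origin: centre of its underside, y along its length

How it is judged:
On the way, in this order (a step that is already met when the one before it is completed fails the run):
1. the stray strip is off the rail and lies on the bench (contact force between stray_strip and pod_rail below 0.05 N and contact force between stray_strip and stop_block below 0.05 N and contact force between stray_strip and buffer_block below 0.05 N and contact force between stray_strip and blank below 0.05 N and contact force between stray_strip and pod_a below 0.05 N and contact force between stray_strip and pod_b below 0.05 N and contact force between stray_strip and pod_c below 0.05 N and contact force between stray_strip and the fingers below 0.05 N and height (world z) of stray_strip between -0.02 and 0.02 m and linear speed of stray_strip below 0.02 m/s), for 0.2 s.
2. one pod stands on each of the two marks nearest the stop pin and the spare one against the buffer, all flat in the track (((y of stop_block in the frame of pod_rail above 0.1 m and y of pod_a in the frame of pod_rail below -0.1525 m and y of pod_b in the frame of mark_l1 between -0.007 and 0.007 m and y of pod_c in the frame of mark_l2 between -0.007 and 0.007 m) or (y of stop_block in the frame of pod_rail below -0.1 m and y of pod_c in the frame of pod_rail above 0.1525 m and y of pod_b in the frame of mark_r1 between -0.007 and 0.007 m and y of pod_a in the frame of mark_r2 between -0.007 and 0.007 m)) and angle between each of pod_a, pod_b, pod_c's own z axis and vertical below 0.06 rad and z of each of pod_a, pod_b, pod_c in the frame of pod_rail below 0.012 m), for 0.2 s.
At the end, for the whole second after the job is handed in: Pods flat in the track: one within 7 mm of each of the two marks nearest the pin, the spare within 5 mm of the buffer. Blank flat, at rest on those two pods, along the rail within 0.09 rad, its notch point within 8 mm of the pin axis. Strip still on the bench, touching none of these (all of step 1 and all of step 2 and horizontal distance between notch and stop_pin below 0.008 m and angle between the y axis of blank and the y axis of pod_rail, either way round below 0.09 rad and z of blank in the frame of pod_rail between 0.033 and 0.04 m and angle between blank's own z axis and vertical below 0.05 rad and linear speed of blank below 0.02 m/s and contact force between blank and the fingers below 0.1 N).
It fails at once if a pod is lifted more than 10 mm off the track floor (z of any of pod_a, pod_b, pod_c in the frame of pod_rail above 0.018 m).
It fails at once if a pod is tipped by more than 0.15 rad (angle between any of pod_a, pod_b, pod_c's own z axis and vertical above 0.15 rad).
It fails at once if a bystander is moved by more than 25 mm or knocked over (distance of any of tape_roll, pendant, tape_measure, hex_key, tool_holder, hard_block, pencil from where it was at the start of the episode above 0.025 m or angle between tool_holder's own z axis and vertical above 0.3 rad).
It also fails if it takes over 72 s, if anything falls off the work surface, if the arm or the gripper's body presses on something with over 40 N, if the wrist force passes 120 N, or if a joint passes its speed limit or range.

## Robot

A 6-joint arm with a two-finger parallel gripper is mounted at the origin on a cart in front of the work surface, level with it; the furniture and walls round the work are solid. World frame = base frame: x ahead of the robot, y to its left, z up, the work surface at z = 0. Lengths are in m, angles in rad, forces in N, time in s.
With the tool pointing down it reaches from about 0.375 to 0.9 m from the base axis. Payload 3.1 kg.
Tool frame: the origin (TCP) lies at the very end of the fingers, on their centre line; the grasp point (between the pads) lies 19 mm behind it (arm.grip_depth is the distance from the TCP to the grasp point, in m); z points along the fingers, y is the line along which they close (so a half turn about z gives the same grasp; the last joint's range is limited). The gripper opens to 87 mm and grips with 3 to 60 N. Pads are 19 mm wide; open, the fingers measure 117 mm over their backs; the gripper's body (75 mm by 190 mm) begins 51 mm behind the grasp point.
Start: joints at [1.161, 0.527, 1.433, -0, 1.181, -0.178], TCP at [0.143, 0.608, 0.198] pointing down, gripper open.
Joint ranges: [-3.08, 3.08], [-0.75, 2.2], [0.22, 2.44], [-1.43, 4.57], [0, 2.65], [-2.85, 2.85]. Speed limits (rad/s): [2.79, 2.79, 3.14, 3.14, 3.14, 3.14].

## Interface

Orientations are given as a unit quaternion [w, x, y, z].
In Python, from cell import arm gives the robot as it stands.
- The arm moves only by the tool step_arm, never from a script. Its argument "targets" is a list that holds one entry, the list of rows, each a list of 7 numbers: the turn, a rotation vector about the tool's x, y, z in rad, then the shift along the tool's x, y, z in cm, then the opening, from 0 (shut) to 1 (fully open). In form: [[[ax, ay, az, tx, ty, tz, hand], ...]]. A call has 1 to 5 rows; each row shifts and turns the commanded pose from where the row before left it, along the tool's axes as they then stand; what a row does not reach is not made up. A row lasts 1/12 s, in which the tool goes at most 41.7 mm and 7.16 degrees, less where a joint would pass 70% of its speed; a pose out of reach is approached as far as the arm can. A call with a gripper value outside its range is refused whole. The fingers move at their own pace and stop on an object; "grip_force" is the grip in N (left out, the last holds). Time passes only in rows, so rows that do not move let the fingers close. It gives the time, the measured TCP pose, the force, the opening and the grip force at its end, in the units of the state.
- arm.get_obs(): the state, without advancing time (a new reading comes with each control period).
- arm.capture(name): name is "scene" or "top"; returns a dict with "image" (480x640x3 uint8, red, green, blue), "range_z" (480x640 float32, m along the optical axis (not along the pixel's ray), 0 where there is no reading), "mtx" (3x3 intrinsics, pixels), "rvec" (rotation vector, rad) and "tvec" (3), from world to camera coordinates, as OpenCV has them. Camera axes: x right, y down, z forward; pixel columns grow to the right and rows downward; lengths in m; the calibration is good to about 2 mm. A picture is of the moment at which its call begins.
- arm.sign_off(): hands the job in; it is judged then, once.
Trained networks look in a picture, given as the dict that the camera call returned (one of the last four; its "shot" number tells which), for a name from the list of things; names that differ only in an ending like _2 or _b are one class to them, and where a whole thing is asked for, a point or a joint stands for the part that bears it (a point fixed in the world has none). Each returns a list of dicts, best first, with "score" (0 to 1); they miss things now and then, are a little off and sometimes report something else, mostly with a low value. They report only what shows in the picture. A call takes as long as a camera call.
- arm.silhouettes(picture, query): "mask" (480x640 bool, what is visible of it) and "xy" ([column, row] in pixels, amid what is visible of it).
The state is a dict: "time": time; "joint_positions": joint angles; "joint_vel": joint speeds; "effort": joint torques, N m; "tcp_pos": TCP position; "eef_rot": TCP orientation; "force": force on the tool from outside, world axes, zero at the start; "wrist_torque": the same for the moment, N m; "opening": finger opening in m; "gripper_force": force on a finger pad.
Only numpy, scipy, OpenCV 4.12 (cv2) and the standard library are available. Lean on these libraries where they do the work, as an engineer would, in place of code of your own. Each camera call takes 0.05 s, during which the arm holds its last target. There are 200 camera calls.

## Working session

There is one attempt and no reset: what is moved stays moved. The work goes in short steps, Python scripts to look and compute and a tool call to move; the robot and the scene stay as the last step left them, time stands still between calls to the robot, and variables do not carry over. Pictures are saved under pics/ and viewed, at most 10 in all, crops included, and the job is handed in when it is done.

Besides the shell and the picture viewer there is one more tool, called after ">>>" as a command line: name --argument value ..., lists and objects as JSON in quotes. step_arm: Moves the arm, as the interface text tells. Its arguments: {"type":"object","properties":{"targets":{"type":"array"},"grip_force":{"type":"number"}},"required":["targets"]}

```bash
mkdir -p pics
cat > h.py <<'E'
import numpy as np, cv2
from cell import arm
def pts(p, mask=None):
    K=p["mtx"];R=cv2.Rodrigues(np.array(p["rvec"],float))[0];t=np.array(p["tvec"],float).reshape(3)
    z=p["range_z"]; m=(z>0) if mask is None else (mask&(z>0))
    v,u=np.nonzero(m); zz=z[v,u]
    c=np.stack([(u-K[0,2])/K[0,0]*zz,(v-K[1,2])/K[1,1]*zz,zz],1)
    return (c-t)@R
def save(p,name): cv2.imwrite("pics/"+name+".png",p["image"][:,:,::-1])
def seg(p,q,zmin=-1,zmax=1):
    out=[]
    for d in arm.silhouettes(p,q):
        P=pts(p,d["mask"]); P=P[(P[:,2]>zmin)&(P[:,2]<zmax)]
        if len(P)<10: continue
        top=P[P[:,2]>np.percentile(P[:,2],90)-.006]
        r=cv2.minAreaRect((top[:,:2]*1000).astype(np.float32))
        out.append((round(d["score"],2),np.round(d["xy"]),len(P),np.round(np.percentile(top[:,2],50),4),np.round(r[0],1),np.round(r[1],1),round(r[2],1)))
    return out
E
python3 - <<'E'
from h import *
print(arm.get_obs())
for n in("top","scene"):
    p=arm.capture(n);save(p,n+"0")
    for q in["pod_rail","stop_block","buffer_block","pod_a","stray_strip","blank","tape_roll","pendant","tape_measure","hex_key","tool_holder","hard_block","pencil"]:
        print(n,q)
        for s in seg(p,q)[:4]: print("   ",*s)
E
```

```text
{'time': 0.0, 'joint_positions': array([ 1.16147446e+00,  5.28482009e-01,  1.43389630e+00, -3.86337103e-05,
        1.18133238e+00, -1.78477222e-01]), 'joint_vel': array([ 0.00013652,  0.00016049, -0.00186216, -0.00057678, -0.0014167 ,
        0.00070784]), 'effort': array([ 2.97152683e-04, -4.40042424e+01, -1.76589239e+01,  6.33153110e-02,
        5.80458669e-02, -1.49878251e-04]), 'tcp_pos': array([0.14265921, 0.607714  , 0.19666383]), 'eef_rot': array([-2.89686917e-04,  1.15158840e-01,  9.93346525e-01, -1.01878345e-03]), 'force': array([ 0.05688011, -0.50049401, -0.33865794]), 'wrist_torque': array([0.06492089, 0.00980781, 0.0116438 ]), 'gripper_force': 0.0, 'opening': 0.0873016113704354}
top pod_rail
    0.84 [389. 293.] 4103 0.0127 [427.7 -79.4] [400.9  99.5] 73.9
top stop_block
    0.6 [276. 257.] 462 0.0336 [484.7 124.3] [23.6 84. ] 74.2
top buffer_block
    0.97 [462. 320.] 599 0.0332 [ 369.3 -282.7] [24.4 87.8] 74.2
    0.5 [421. 302.] 1126 0.0362 [ 395.6 -192. ] [81.  56.9] 73.7
top pod_a
    0.98 [310. 269.] 1097 0.0364 [466.3  54.4] [79.8 57.3] 74.3
    0.84 [422. 302.] 1
[... 1623 characters left out ...]
.8
scene tape_roll
    0.79 [288. 202.] 820 0.0361 [546.9 219.1] [107.4  99.6] 72.0
scene pendant
    0.77 [443. 268.] 1482 0.0374 [ 772.9 -130.1] [107.8  45.6] 87.9
    0.71 [408. 346.] 1116 0.062 [ 571.1 -292.6] [34.6 43.5] 83.5
scene tape_measure
    0.84 [409. 347.] 1128 0.062 [ 571.  -293.3] [32.7 44.1] 81.8
scene hex_key
    0.74 [260. 401.] 332 0.0082 [ 290.3 -244.9] [111.8  30.3] 77.8
    0.29 [285. 278.] 820 0.0244 [439.8 -33. ] [ 34.8 189. ] 74.6
scene tool_holder
    0.91 [281. 178.] 377 0.111 [570.1 309.2] [17.2 16.5] 85.5
scene hard_block
    0.75 [372. 326.] 965 0.0389 [ 541.3 -218.8] [63.  50.2] 72.1
scene pencil
    0.76 [420. 303.] 266 0.0077 [ 690.4 -203.5] [97.5 68.4] 13.7
```

View pics/top0.png

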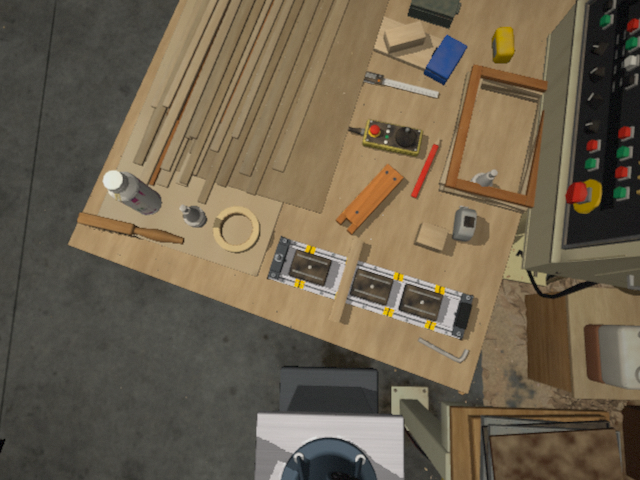

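View pics/scene0.png

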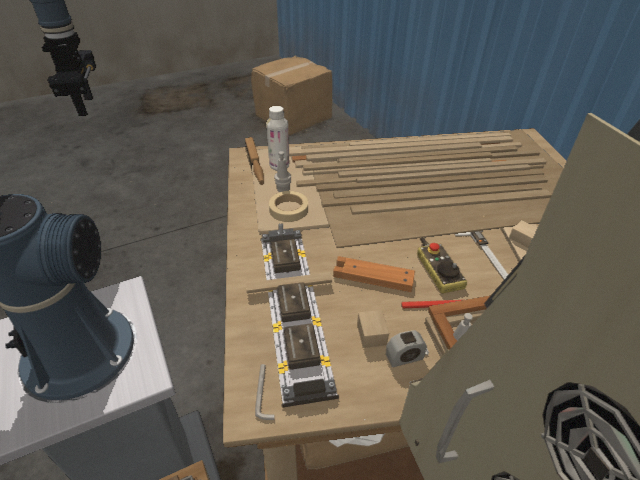

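The stop pin is at the left end of the rail, around top pixel (278,257). The buffer is at (462,315), the strip crosses the rail at (347,280), and the blank's notched end is near (343,222). Next I'll work out the rail frame and check how much bench is free for the strip.

```bash
cat >> h.py <<'E'
C=np.array([.4265,-.0805]); YD=np.array([.2728,.9621]); XD=np.array([.9621,-.2728]); YAW=np.arctan2(*YD[::-1])
def rail(P): d=np.asarray(P)[...,:2]-C; return np.stack([d@XD,d@YD],-1)
def world(lat,y): return C+lat*XD+y*YD
def go(x,y,z,yaw=None,o=None):
    o=o or arm.get_obs(); w,a,b,c=o["eef_rot"]
    from scipy.spatial.transform import Rotation as Ro
    R=Ro.from_quat([a,b,c,w]).as_matrix()
    cur=np.arctan2(R[1,1],R[0,1]); 
    if yaw is None: yaw=cur
    d=(yaw-cur+np.pi/2)%np.pi-np.pi/2
    ty=np.array([np.cos(cur+d),np.sin(cur+d),0]); tz=np.array([0,0,-1.]); tx=np.cross(ty,tz)
    v=np.array([x,y,z])-o["tcp_pos"]
    print("turn z",round(-d,3),"then shift cm",np.round([v@tx*100,v@ty*100,v@tz*100],2),"tilt",np.round(R[:,2],3),"t",o["time"],"tcp",np.round(o["tcp_pos"],4))
E
python3 - <<'E'
from h import *
for n in("top","scene"):
    p=arm.capture(n); P=pts(p)
    B=P[abs(P[:,2])<.006]; r=rail(B)
    for y0 in(.18,.22,.26,.3,.34): 
        s=r[(abs(r[:,1]-y0)<.01)&(r[:,0]<.1)]
        print(n,y0,"lat of bench min",s[:,0].min().round(3) if len(s) else None, "max gap", np.diff(np.sort(s[:,0])).max().round(3) if len(s) else None)
    for q in("pod_a","stray_strip","stop_block","buffer_block"):
        for s in seg(p,q)[:3]: print(n,q,s[0],rail(np.array(s[4])/1000).round(4))
    # pin
    r=rail(P); m=(abs(r[:,0])<.03)&(abs(r[:,1]-.212)<.03)&(P[:,2]>.045)&(P[:,2]<.07); print("pin",m.sum(),r[m].mean(0).round(4),P[m][:,2].max())
w=world(.06,.0507)
go(w[0],w[1],.15,YAW)
E
```

```text
top 0.18 lat of bench min -0.137 max gap 0.03
top 0.22 lat of bench min -0.135 max gap 0.087
top 0.26 lat of bench min -0.133 max gap 0.013
top 0.3 lat of bench min -0.131 max gap 0.001
top 0.34 lat of bench min -0.13 max gap 0.001
top pod_a 0.93 [ 0.0011 -0.0022]
top pod_a 0.65 [ 0.0006 -0.1152]
top pod_a 0.65 [0.0014 0.1405]
top stray_strip 0.82 [-0.0002  0.0552]
top stop_block 0.75 [-0.0858 -0.1908]
top stop_block 0.68 [0.0037 0.2131]
top stop_block 0.64 [ 0.0011 -0.0022]
top buffer_block 0.76 [ 0.0003 -0.2095]
pin 22 [0.001  0.2119] 0.06459167531305168
scene 0.18 lat of bench min -0.137 max gap 0.083
scene 0.22 lat of bench min -0.133 max gap 0.1
scene 0.26 lat of bench min -0.132 max gap 0.07
scene 0.3 lat of bench min -0.13 max gap 0.002
scene 0.34 lat of bench min -0.129 max gap 0.002
scene pod_a 0.64 [ 0.0008 -0.1186]
scene pod_a 0.63 [ 0.0012 -0.0067]
scene pod_a 0.62 [0.0008 0.138 ]
scene stray_strip 0.91 [-0.0003  0.0483]
scene stop_block 0.63 [0.0083 0.1985]
scene stop_block 0.25 [ 0.0009 -0.0049]
scene buffer_block 0.64 [-0.0005 -0.2142]
scene buffer_block 0.52 [ 0.2844 -0.0477]
scene buffer_block 0.28 [ 0.1969 -0.1647]
pin 29 [0.0014 0.2075] 0.06147096480033475
turn z 0.045 then shift cm [-52.07 -53.47   4.77] tilt [ 0.  0. -1.] t 1.9 tcp [0.143  0.6084 0.1977]
```

Run:
```python
from h import *
p=arm.capture("top"); P=pts(p); r=rail(P)
for y0 in np.arange(.18,.42,.04):
    s=(abs(r[:,1]-y0)<.02)
    print(round(y0,2),[(round(l,3),(P[s&(abs(r[:,0]-l)<.008)][:,2].round(3)).max(initial=-9)) for l in np.arange(-.12,0.02,.02)])
w=world(.065,.052); go(w[0],w[1],.06,YAW)
```

```text
0.18 [(np.float64(-0.12), np.float64(0.006)), (np.float64(-0.1), np.float64(0.004)), (np.float64(-0.08), np.float64(0.005)), (np.float64(-0.06), np.float64(0.006)), (np.float64(-0.04), np.float64(0.019)), (np.float64(-0.02), np.float64(0.041)), (np.float64(0.0), np.float64(0.04))]
0.22 [(np.float64(-0.12), np.float64(0.004)), (np.float64(-0.1), np.float64(0.004)), (np.float64(-0.08), np.float64(0.004)), (np.float64(-0.06), np.float64(0.006)), (np.float64(-0.04), np.float64(0.032)), (np.float64(-0.02), np.float64(0.038)), (np.float64(0.0), np.float64(0.064))]
0.26 [(np.float64(-0.12), np.float64(0.005)), (np.float64(-0.1), np.float64(0.005)), (np.float64(-0.08), np.float64(0.005)), (np.float64(-0.06), np.float64(0.014)), (np.float64(-0.04), np.float64(0.018)), (np.float64(-0.02), np.float64(0.017)), (np.float64(0.0), np.float64(0.017))]
0.3 [(np.float64(-0.12), np.float64(0.004)), (np.float64(-0.1), np.float64(0.005)), (np.float64(-0.08), np.float64(0.005)), (np.float64(-0.06), np.float64(0.005)), (np.float64(-0.04), np.float64(0.017)), (np.float64(-0.02), np.float64(0.039)), (np.float64(0.0), np.float64(0.042))]
0.34 [(np.float64(-0.12), np.float64(0.005)), (np.float64(-0.1), np.float64(0.005)), (np.float64(-0.08), np.float64(0.006)), (np.float64(-0.06), np.float64(0.005)), (np.float64(-0.04), np.float64(0.017)), (np.float64(-0.02), np.float64(0.041)), (np.float64(0.0), np.float64(0.041))]
0.38 [(np.float64(-0.12), np.float64(0.005)), (np.float64(-0.1), np.float64(0.006)), (np.float64(-0.08), np.float64(0.005)), (np.float64(-0.06), np.float64(0.005)), (np.float64(-0.04), np.float64(0.017)), (np.float64(-0.02), np.float64(0.016)), (np.float64(0.0), np.float64(0.04))]
turn z 0.045 then shift cm [-52.57 -53.34  13.76] tilt [-0. -0. -1.] t 1.95 tcp [0.1429 0.6084 0.1976]
```

>>> step_arm --targets '[[[0,0,0.045,0,0,0,1],[0,0,0,-2.6,-2.7,0,1],[0,0,0,-2.6,-2.7,0,1],[0,0,0,-2.6,-2.7,0,1],[0,0,0,-2.6,-2.7,0,1]]]'

```text
time: 2.37
tcp_pos: [0.2139, 0.4749, 0.1977]
eef_rot: [0.0, 0.137, 0.991, 0.0]
force: [1.3, 0.4, 0.9]
opening: 0.0871
gripper_force: 0.0
```

>>> step_arm --targets '[[[0,0,0,-2.6,-2.7,0,1],[0,0,0,-2.6,-2.7,0,1],[0,0,0,-2.6,-2.7,0,1],[0,0,0,-2.6,-2.7,0,1],[0,0,0,-2.6,-2.7,0,1]]]'

```text
time: 2.78
tcp_pos: [0.3025, 0.3095, 0.198]
eef_rot: [0.0, 0.137, 0.991, 0.0]
force: [1.0, 0.2, -0.2]
opening: 0.0869
gripper_force: 0.0
```

>>> step_arm --targets '[[[0,0,0,-2.6,-2.7,0,1],[0,0,0,-2.6,-2.7,0,1],[0,0,0,-2.6,-2.7,0,1],[0,0,0,-2.6,-2.7,0,1],[0,0,0,-2.6,-2.7,0,1]]]'

```text
time: 3.2
tcp_pos: [0.391, 0.1439, 0.198]
eef_rot: [0.001, 0.138, 0.99, 0.0]
force: [0.7, 0.7, -0.4]
opening: 0.0868
gripper_force: 0.0
```

>>> step_arm --targets '[[[0,0,0,-2.6,-2.7,0,1],[0,0,0,-2.6,-2.7,0,1],[0,0,0,-2.6,-2.7,0,1],[0,0,0,-2.6,-2.7,4,0.7],[0,0,0,-2.6,-2.7,4,0.7]]]'

```text
time: 3.62
tcp_pos: [0.4733, -0.0064, 0.1379]
eef_rot: [0.004, 0.138, 0.99, -0.0]
force: [0.8, -0.1, -0.2]
opening: 0.0798
gripper_force: 0.0
```

>>> step_arm --targets '[[[0,0,0,-2.6,-2.7,2,0.7],[0,0,0,0,0,2,0.7],[0,0,0,0,0,0,0.7]]]'

```text
time: 3.87
tcp_pos: [0.4863, -0.0377, 0.0942]
eef_rot: [-0.003, 0.139, 0.99, 0.0]
force: [-0.9, 0.4, -0.1]
opening: 0.0642
gripper_force: 0.0
```

Run:
```python
from h import *
w=world(.065,.052); go(w[0],w[1],.012,YAW)
for n in("scene","top"):
    p=arm.capture(n); P=pts(p)
    for s in seg(p,"stray_strip")[:1]: print(s, rail(np.array(s[4])/1000))
    o=arm.get_obs()["tcp_pos"]; r=rail(P)-rail(o)
    # finger tips seen in the cloud
    m=(abs(r[:,0])<.02)&(abs(r[:,1])<.065)&(P[:,2]>o[2]+.02)&(P[:,2]<o[2]+.06); print(m.sum(),rail(P[m]).min(0)-rail(o),rail(P[m]).max(0)-rail(o))
```

```text
turn z -0.003 then shift cm [-1.92 -0.55  8.22] tilt [-0.006  0.002 -1.   ] t 3.8667 tcp [ 0.4863 -0.0377  0.0942]
(0.56, array([284., 280.]), 835, np.float64(0.0243), array([439.2, -34.8]), array([ 38.5, 189.5]), 74.7) [-0.00024829  0.04743253]
103 [-0.01115343 -0.04684149] [ 0.00970422 -0.04036086]Traceback (most recent call last):
  File "<stdin>", line 8, in <module>
    return umr_minimum(a, axis, None, out, keepdims, initial, where)
ValueError: zero-size array to reduction operation minimum which has no identity
```

>>> step_arm --targets '[[[0,0,0,-0.6,0.3,3,0.7],[0,0,0,0,0,0,0.7],[0,0,0,0,0,0,0.7],[0,0,0,0,0,0,0.7]]]'

```text
time: 4.4
tcp_pos: [0.494, -0.0344, 0.0685]
eef_rot: [0.0, 0.137, 0.991, -0.0]
force: [0.3, 0.6, -0.3]
opening: 0.0609
gripper_force: 0.0
```

Run:
```python
from h import *
w=world(.065,.052); go(w[0],w[1],.012,YAW)
p=arm.capture("top"); save(p,"top1")
```

```text
turn z 0.002 then shift cm [-1.26 -1.07  5.65] tilt [ 0.001 -0.    -1.   ] t 4.4 tcp [ 0.494  -0.0344  0.0685]
```

>>> step_arm --targets '[[[0,0,0,-1.25,-1.05,2,0.7],[0,0,0,0,0,2,0.7],[0,0,0,0,0,1.6,0.7],[0,0,0,0,0,0,0.7]]]' --grip_force 15

```text
time: 4.78
tcp_pos: [0.5021, -0.0483, 0.0104]
eef_rot: [-0.001, 0.138, 0.99, 0.0]
force: [-0.6, 0.2, -0.2]
opening: 0.0608
gripper_force: 0.0
```

>>> step_arm --targets '[[[0,0,0,0,0,0,0],[0,0,0,0,0,0,0],[0,0,0,0,0,0,0],[0,0,0,0,0,0,0],[0,0,0,0,0,0,0]]]'

```text
time: 5.2
tcp_pos: [0.5037, -0.0486, 0.0121]
eef_rot: [0.001, 0.137, 0.991, -0.0]
force: [0.4, 0.1, 0.1]
opening: 0.0354
gripper_force: 0.0
```

>>> step_arm --targets '[[[0,0,0,0,0,0,0],[0,0,0,0,0,0,0],[0,0,0,0,0,0,0],[0,0,0,0,0,0,0]]]'

```text
time: 5.53
tcp_pos: [0.5031, -0.0485, 0.0113]
eef_rot: [-0.0, 0.137, 0.991, -0.0]
force: [0.3, 0.4, 0.1]
opening: 0.0087
gripper_force: 0.0
```

>>> step_arm --targets '[[[0,0,0,0,0,-1.5,0],[0,0,0,0,0,-2.5,0],[0,0,0,0,0,-3,0],[0,0,0,0,0,-2,0]]]'

```text
time: 5.87
tcp_pos: [0.5035, -0.0486, 0.1029]
eef_rot: [0.001, 0.137, 0.991, -0.0]
force: [-0.3, -0.1, 0.6]
opening: 0.0007
gripper_force: 0.0
```

Run:
```python
from h import *
w=world(-.092,.235); go(w[0],w[1],.06,YAW-np.pi/2+.001)
p=arm.capture("scene"); print(seg(p,"stray_strip")[:2],arm.get_obs()["opening"])
```

```text
turn z 1.57 then shift cm [ 18.35 -15.72   4.29] tilt [ 0.001 -0.    -1.   ] t 5.8667 tcp [ 0.5035 -0.0486  0.1029]
[(0.71, array([284., 278.]), 767, np.float64(0.0243), array([440.8, -29.2]), array([ 29.4, 189.4]), 73.7)] 0.0006475421192992125
```

Run:
```python
from h import *
p=arm.capture("scene"); im=p["image"][180:420,200:440,::-1]; cv2.imwrite("pics/s2.png",cv2.resize(im,None,fx=2.5,fy=2.5))
```

```text
(no output)
```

View pics/s2.png

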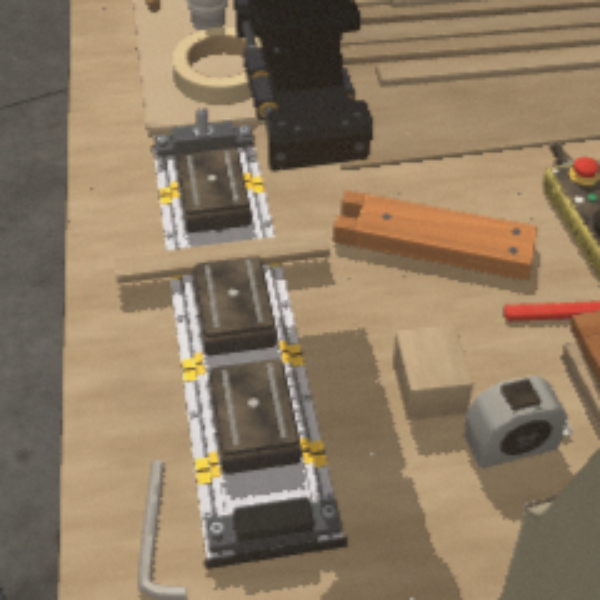

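Run:
```python
from h import *
for n in("scene","top"):
    p=arm.capture(n); o=arm.get_obs()
    f=lambda X: cv2.projectPoints(np.array(X,float).reshape(-1,1,3),np.array(p["rvec"]),np.array(p["tvec"]),p["mtx"],None)[0].reshape(-1,2).round(1)
    w=world(.065,.052); print(n,f([o["tcp_pos"],[w[0],w[1],.02],[.4407,-.030,.025]]), -cv2.Rodrigues(np.array(p["rvec"]))[0].T@np.array(p["tvec"]).reshape(3))
    save(p,n+"3")
    P=pts(p); m=(np.hypot(*(P[:,:2]-o["tcp_pos"][:2]).T)<.12)&(P[:,2]>.07)
    Q=P[m]; 
    for z in np.arange(.07,.2,.02):
        q=Q[abs(Q[:,2]-z)<.01]
        if len(q): print(z.round(2),len(q),(rail(q)-rail(o["tcp_pos"])).min(0).round(3),(rail(q)-rail(o["tcp_pos"])).max(0).round(3))
im=cv2.imread("pics/top3.png")[200:360,240:480]; cv2.imwrite("pics/top3c.png",cv2.resize(im,None,fx=3,fy=3))
```

```text
scene [[317.7 252.3]
 [317.5 278.5]
 [288.5 280.6]] [ 0.19409335 -0.66796721  0.75947341]
0.19 46 [-0.036 -0.089] [0.035 0.08 ]
top [[357.6 247.7]
 [355.2 252.6]
 [346.8 280. ]] [0.36477841 0.01168016 1.02973573]
```

View pics/top3c.png

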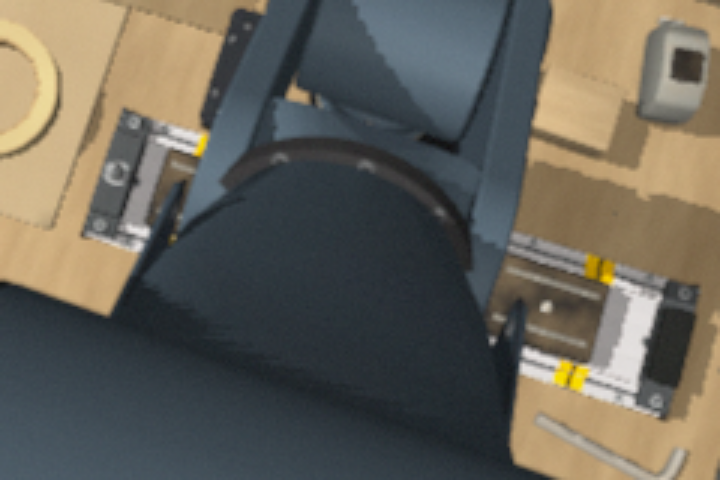

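Run:
```python
from h import *
p=arm.capture("scene"); o=arm.get_obs(); print(o["joint_positions"].round(3),o["tcp_pos"],o["eef_rot"].round(3),o["opening"])
z=p["range_z"]; print(z[170:262:6,296:352:5].round(2))
P=pts(p,np.ones_like(z,bool)); full=np.full(z.shape+(3,),np.nan); full[z>0]=P
for v in range(170,262,8): print(v,[tuple((full[v,u]*1000).round(0)) if z[v,u]>0 else 0 for u in (305,315,328,340)])
cv2.imwrite("pics/s4.png",cv2.resize(p["image"][120:300,220:420,::-1],None,fx=3.3,fy=3.3))
```

```text
[-0.318  0.518  1.823 -0.     0.803 -1.613] [ 0.50210971 -0.04822688  0.10014303] [-0.001  0.138  0.991  0.   ] 0.0004563040307916657
[[1.35 0.79 0.78 0.78 0.77 0.77 0.78 0.78 0.82 1.31 1.31 1.31]
 [0.93 0.81 0.8  0.79 0.79 0.79 0.79 0.8  0.81 1.28 1.29 1.29]
 [0.91 0.81 0.79 0.79 0.79 0.79 0.79 0.8  0.81 1.28 1.29 1.27]
 [0.93 0.79 0.8  0.8  0.82 0.82 0.79 0.8  0.79 0.79 1.26 1.26]
 [0.92 0.8  0.79 0.79 0.79 0.79 0.79 0.8  0.79 0.8  1.23 1.23]
 [1.22 0.91 0.83 0.8  0.8  0.8  0.8  0.8  1.21 1.21 1.21 1.21]
 [0.9  0.88 0.84 0.8  0.81 0.81 0.81 0.81 1.21 1.21 1.21 1.2 ]
 [1.16 0.88 0.85 0.81 0.82 0.82 0.82 0.82 0.87 1.19 1.19 1.19]
 [1.17 0.85 0.85 0.83 0.82 0.83 0.82 0.82 0.82 1.17 1.17 1.17]
 [1.16 0.85 0.85 0.81 0.81 0.81 0.81 0.81 0.81 0.81 1.15 1.15]
 [1.13 1.17 0.8  0.8  0.8  0.8  0.8  0.8  0.8  0.8  0.8  1.13]
 [1.11 1.15 0.8  0.79 0.8  0.8  0.8  0.8  0.8  0.81 0.81 1.12]
 [1.11 1.12 0.81 0.81 0.82 0.82 0.82 0.82 0.82 0.83 1.1  1.1 ]
 [1.07 1.11 0.82 0.82 0.82 1.12 1.11 1.12 1.12 1.11 1.12 1.12]
 [1.05 1.08 1.1  1.1  1.1  1.1  1.1  1.1  1.1  1.09 1.1  1.1 ]
 [1.03 1.06 1.07 1.08
[... 2221 characters left out ...]
(np.float64(539.0), np.float64(95.0), np.float64(-0.0)), (np.float64(458.0), np.float64(-127.0), np.float64(213.0)), (np.float64(481.0), np.float64(-134.0), np.float64(209.0)), (np.float64(504.0), np.float64(-138.0), np.float64(204.0))]
250 [(np.float64(526.0), np.float64(67.0), np.float64(1.0)), (np.float64(548.0), np.float64(55.0), np.float64(2.0)), (np.float64(578.0), np.float64(45.0), np.float64(-2.0)), (np.float64(605.0), np.float64(32.0), np.float64(-2.0))]
258 [(np.float64(512.0), np.float64(37.0), np.float64(6.0)), (np.float64(537.0), np.float64(34.0), np.float64(-3.0)), (np.float64(565.0), np.float64(20.0), np.float64(-2.0)), (np.float64(579.0), np.float64(-14.0), np.float64(22.0))]
```

View pics/s4.png

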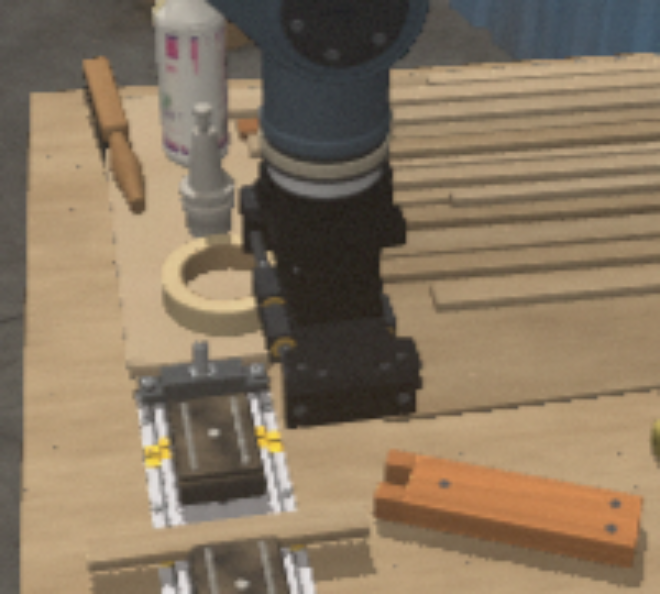

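>>> step_arm --targets '[[[0,0,0,0,0,0,1],[0,0,0,0,0,0,1],[0,0,0,0,0,0,1],[0,0,0,0,0,0,1],[0,0,0,0,0,0,1]]]'

```text
time: 6.58
tcp_pos: [0.503, -0.0485, 0.1008]
eef_rot: [-0.0, 0.137, 0.991, 0.0]
force: [0.7, 0.5, -0.1]
opening: 0.0262
gripper_force: 0.0
```

>>> step_arm --targets '[[[0,0,0,0,0,0,1],[0,0,0,0,0,0,1],[0,0,0,0,0,0,1],[0,0,0,0,0,0,1],[0,0,0,0,0,0,1]]]'

```text
time: 7.0
tcp_pos: [0.5032, -0.0485, 0.1013]
eef_rot: [0.0, 0.137, 0.991, -0.0]
force: [-0.8, 0.5, 0.2]
opening: 0.0593
gripper_force: 0.0
```

Run:
```python
from h import *
p=arm.capture("scene"); o=arm.get_obs(); T=o["tcp_pos"]; print(T,o["opening"])
P=pts(p); d=rail(P)-rail(T)
for z in np.arange(.06,.22,.008):
    m=(abs(d[:,0])<.05)&(abs(d[:,1])<.12)&(abs(P[:,2]-z)<.004)
    if m.sum(): print(z.round(3),m.sum(),d[m].min(0).round(3),d[m].max(0).round(3))
f=lambda X: cv2.projectPoints(np.array(X,float).reshape(-1,1,3),np.array(p["rvec"]),np.array(p["tvec"]),p["mtx"],None)[0].reshape(-1,2).round(1)
w=lambda l,y:np.r_[T[:2]+l*XD+y*YD,T[2]]
print(f([w(-.01,-.05),w(.01,-.05),w(-.01,.05),w(.01,.05)]))
im=p["image"][120:300,220:420,::-1]; cv2.imwrite("pics/s5.png",cv2.resize(im,None,fx=3.3,fy=3.3))
```

```text
[ 0.50321385 -0.04855215  0.10129836] 0.06343560361463312
0.124 8 [-0.01  -0.038] [ 0.01  -0.037]
0.132 29 [-0.011 -0.041] [ 0.01  -0.037]
0.14 36 [-0.011 -0.04 ] [ 0.01  -0.036]
0.148 19 [-0.011 -0.041] [ 0.009 -0.037]
0.156 1 [-0.001 -0.042] [-0.001 -0.042]
0.196 72 [-0.038 -0.089] [0.035 0.083]
0.204 164 [-0.039 -0.089] [0.036 0.08 ]
0.212 230 [-0.039 -0.089] [0.036 0.082]
[[317.3 269.6]
 [327.  268.4]
 [309.1 237.4]
 [318.1 236.3]]
```

View pics/s5.png

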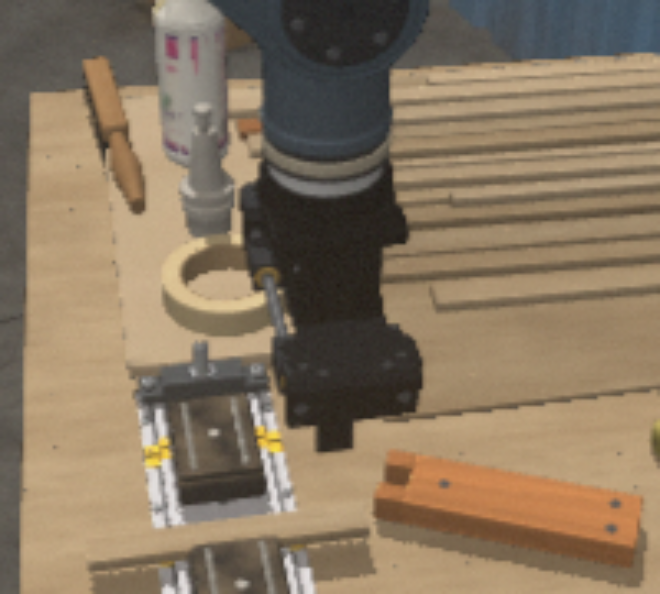

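The finger tip shows at z≈0.121 while the state reports 0.101. The reported TCP is therefore about 20 mm too low, which is why the grasp closed above the strip. I'll allow for that and check again lower down.

>>> step_arm --targets '[[[0,0,0,0,0,3,0.75],[0,0,0,0,0,3,0.75],[0,0,0,0,0,2,0.75],[0,0,0,0,0,0,0.75],[0,0,0,0,0,0,0.75]]]'

```text
time: 7.47
tcp_pos: [0.5025, -0.0483, 0.0206]
eef_rot: [-0.001, 0.137, 0.991, 0.0]
force: [-0.3, 0.4, 0.2]
opening: 0.0653
gripper_force: 0.0
```

```bash
cat >> h.py <<'E'
def tip(n="scene",lo=.0):
    p=arm.capture(n); o=arm.get_obs(); T=o["tcp_pos"]; P=pts(p); d=rail(P)-rail(T); print("tcp",T.round(4),"rail",rail(T).round(4),"open",o["opening"].round(4))
    m=(abs(d[:,0])<.03)&(abs(d[:,1])<.075)&(P[:,2]>T[2]+lo)&(P[:,2]<T[2]+.075)
    Q=P[m]; 
    if m.sum()>5: print("finger n",m.sum(),"z low",np.percentile(Q[:,2],[0,3,10]).round(4),"d",d[m].min(0).round(4),d[m].max(0).round(4))
    return p
E
python3 - <<'E'
from h import *
tip(lo=.012)
E
```

```text
Traceback (most recent call last):
  File "h.py", line 33, in tip
    p=arm.capture(n); o=arm.get_obs(); T=o["tcp_pos"]; P=pts(p); d=rail(P)-rail(T); print("tcp",T.round(4),"rail",rail(T).round(4),"open",o["opening"].round(4))
                                                                                                                                          ^^^^^^^^^^^^^^^^^^
AttributeError: 'float' object has no attribute 'round'
```

```bash
sed -i 's/o\["opening"\].round(4)/round(o["opening"],4)/' h.py
python3 - <<'E'
from h import *
tip(lo=.012)
E
```

```text
tcp [ 0.504  -0.0488  0.0222] rail [0.066  0.0517] open 0.0656
finger n 68 z low [0.047  0.0473 0.0495] d [-0.0123 -0.0446] [ 0.0099 -0.039 ]
```

>>> step_arm --targets '[[[0,0,0,0,0,1.6,0.7],[0,0,0,0,0,1.4,0.7],[0,0,0,0,0,0,0.7]]]'

```text
time: 7.82
tcp_pos: [0.5032, -0.0486, -0.0088]
eef_rot: [-0.0, 0.137, 0.991, 0.0]
force: [-0.3, 0.4, 0.1]
opening: 0.0613
gripper_force: 0.0
```

>>> step_arm --targets '[[[0,0,0,0,0,0,0],[0,0,0,0,0,0,0],[0,0,0,0,0,0,0],[0,0,0,0,0,0,0],[0,0,0,0,0,0,0]]]'

```text
time: 8.23
tcp_pos: [0.5036, -0.0487, -0.0081]
eef_rot: [0.001, 0.137, 0.991, -0.0]
force: [-0.1, 0.8, 0.5]
opening: 0.0355
gripper_force: 0.0
```

>>> step_arm --targets '[[[0,0,0,0,0,0,0],[0,0,0,0,0,0,0],[0,0,0,0,0,0,0],[0,0,0,0,0,0,0]]]'

```text
time: 8.57
tcp_pos: [0.5034, -0.0486, -0.0086]
eef_rot: [0.0, 0.137, 0.991, -0.0]
force: [0.5, 0.3, 2.8]
opening: 0.024
gripper_force: 14.9
```

>>> step_arm --targets '[[[0,0,0,0,0,-2,0],[0,0,0,0,0,-3,0],[0,0,0,0,0,-4,0],[0,0,0.12,0,0,0,0],[0,0,0.12,0,0,0,0]]]'

```text
time: 8.98
tcp_pos: [0.505, -0.0491, 0.0836]
eef_rot: [0.003, 0.258, 0.966, -0.0]
force: [-0.4, -1.0, -0.4]
opening: 0.0237
gripper_force: 14.9
```

>>> step_arm --targets '[[[0,0,0.12,0,0,0,0],[0,0,0.12,0,0,0,0],[0,0,0.12,0,0,0,0],[0,0,0.12,0,0,0,0],[0,0,0.12,0,0,0,0]]]'

```text
time: 9.4
tcp_pos: [0.5028, -0.0484, 0.081]
eef_rot: [-0.0, 0.532, 0.847, -0.0]
force: [-0.9, 0.3, -0.2]
opening: 0.0237
gripper_force: 14.9
```

>>> step_arm --targets '[[[0,0,0.12,0,0,0,0],[0,0,0.12,0,0,0,0],[0,0,0.12,0,0,0,0],[0,0,0.12,0,0,0,0],[0,0,0.12,0,0,0,0]]]'

```text
time: 9.82
tcp_pos: [0.5028, -0.0485, 0.081]
eef_rot: [-0.0, 0.758, 0.652, -0.0]
force: [-0.4, -0.4, -0.4]
opening: 0.0236
gripper_force: 14.9
```

>>> step_arm --targets '[[[0,0,0.12,0,0,0,0],[0,0,0,2.5,-2.2,0,0],[0,0,0,3,-2.6,0,0],[0,0,0,3,-2.6,0,0],[0,0,0,3,-2.6,0,0]]]'

```text
time: 10.23
tcp_pos: [0.4357, 0.0895, 0.081]
eef_rot: [-0.0, 0.795, 0.607, -0.0]
force: [0.4, 0.2, 1.0]
opening: 0.0236
gripper_force: 14.9
```

>>> step_arm --targets '[[[0,0,0,3,-2.6,0,0],[0,0,0,2.5,-2.1,0,0],[0,0,0,1.3,-1,0,0],[0,0,0,0,0,0,0]]]'

```text
time: 10.57
tcp_pos: [0.3967, 0.1715, 0.0811]
eef_rot: [-0.001, 0.793, 0.609, -0.001]
force: [-0.7, 0.7, 0.1]
opening: 0.0238
gripper_force: 14.9
```

Run:
```python
from h import *
w=world(-.092,.235); go(w[0],w[1],-.018,YAW-np.pi/2)
o=arm.get_obs(); print(o["opening"],o["gripper_force"])
for n in("scene","top"):
  p=arm.capture(n); print([(s[0],s[3],s[5],s[6],rail(np.array(s[4])/1000)) for s in seg(p,"stray_strip")[:2]])
```

```text
turn z 0.016 then shift cm [0.07 0.54 9.91] tilt [-0.003  0.    -1.   ] t 10.5667 tcp [0.3967 0.1715 0.0811]
0.023848475731053493 14.937281012535095
[(0.76, np.float64(0.1141), array([145.9,  25.4]), 75.3, array([-0.09839711,  0.27260527]))]
[(0.49, np.float64(0.1148), array([42.8, 23.3]), 73.3, array([-0.0959084 ,  0.19161005]))]
```

>>> step_arm --targets '[[[0,0,0.016,0,0.5,3,0],[0,0,0,0,0,3,0],[0,0,0,0,0,2,0],[0,0,0,0,0,1.5,0],[0,0,0,0,0,0.3,0]]]'

```text
time: 11.18
tcp_pos: [0.4042, 0.1664, -0.019]
eef_rot: [-0.001, 0.8, 0.6, -0.002]
force: [0.0, 0.1, -0.5]
opening: 0.0237
gripper_force: 14.9
```

>>> step_arm --targets '[[[0,0,0,0,0,0,0],[0,0,0,0,0,0,0.45],[0,0,0,0,0,0,0.45],[0,0,0,0,0,0,0.45],[0,0,0,0,0,0,0.45]]]'

```text
time: 11.6
tcp_pos: [0.4051, 0.168, -0.0159]
eef_rot: [0.001, 0.799, 0.601, 0.001]
force: [-0.3, 0.4, 0.3]
opening: 0.0376
gripper_force: 0.0
```

>>> step_arm --targets '[[[0,0,0,0,0,-2,0.45],[0,0,0,0,0,-4,1],[0,0,0,0,0,-3.5,1],[0,0,0,0,0,0,1]]]'

```text
time: 11.93
tcp_pos: [0.4081, 0.1687, 0.0836]
eef_rot: [0.003, 0.799, 0.601, 0.005]
force: [0.3, 0.6, -0.4]
opening: 0.0519
gripper_force: 0.0
```

Run:
```python
from h import *
for n in("scene","top"):
  p=arm.capture(n); print([(s[0],s[3],s[5],s[6],rail(np.array(s[4])/1000)) for s in seg(p,"stray_strip")[:2]])
w=world(0,.139); go(w[0],w[1],.06,YAW-np.pi/2)
```

```text
[(0.71, np.float64(0.0094), array([197.4,  24.1]), 73.2, array([-0.08847388,  0.29589616])), (0.64, np.float64(0.0082), array([108.5,  29.5]), 78.6, array([-0.08691773, -0.19532314]))]
[]
turn z -0.004 then shift cm [-9.37  8.96  1.81] tilt [-0.001 -0.    -1.   ] t 12.1333 tcp [0.4038 0.1679 0.0781]
```

>>> step_arm --targets '[[[0,0,0,-2,1.9,0,1],[0,0,0,-2.8,2.7,0,1],[0,0,0,-2.8,2.7,0,1],[0,0,0,-1.8,1.7,0,1],[0,0,0,0,0,2,1]]]'

```text
time: 12.55
tcp_pos: [0.471, 0.0484, 0.0589]
eef_rot: [0.004, 0.8, 0.599, 0.003]
force: [0.7, 0.3, 0.2]
opening: 0.0866
gripper_force: 0.0
```

>>> step_arm --targets '[[[0,0,0,0,0,1.5,1],[0,0,0,0,0,0,1],[0,0,0,0,0,0,1]]]'

```text
time: 12.8
tcp_pos: [0.4628, 0.0527, 0.0415]
eef_rot: [-0.002, 0.799, 0.601, -0.002]
force: [-0.1, 0.3, 0.8]
opening: 0.0874
gripper_force: 0.0
```

Run:
```python
from h import *
w=world(0,.139); go(w[0],w[1],-.001,YAW-np.pi/2)
o=arm.get_obs(); print(o["opening"])
p=arm.capture("scene")
P=pts(p); d=rail(P)-rail(o["tcp_pos"])
for s in(-1,1):
    m=(d[:,0]*s>.035)&(d[:,0]*s<.065)&(abs(d[:,1])<.03)&(P[:,2]>o["tcp_pos"][2]+.012)&(P[:,2]<o["tcp_pos"][2]+.06)
    if m.sum(): print(s,m.sum(),P[m][:,2].min(),d[m].min(0).round(4),d[m].max(0).round(4))
```

```text
turn z -0.005 then shift cm [0.09 0.14 4.25] tilt [-0.006  0.001 -1.   ] t 12.8 tcp [0.4628 0.0527 0.0415]
0.08739099622957307
-1 52 0.0658900759165061 [-0.0558 -0.0133] [-0.0444 -0.0028]
1 69 0.06415418268079635 [ 0.0423 -0.0137] [0.0537 0.0104]
```

>>> step_arm --targets '[[[0,0,0,0.1,0.1,1.5,1],[0,0,0,0,0,1.5,1],[0,0,0,0,0,1.2,1],[0,0,0,0,0,0,1]]]' --grip_force 15

```text
time: 13.18
tcp_pos: [0.465, 0.0539, 0.0002]
eef_rot: [-0.001, 0.799, 0.602, -0.001]
force: [0.1, -0.0, -0.4]
opening: 0.0871
gripper_force: 0.0
```

>>> step_arm --targets '[[[0,0,0,0,0,0,0.6],[0,0,0,0,0,0,0.6],[0,0,0,0,0,0,0.6],[0,0,0,0,0,0,0.6],[0,0,0,0,0,0,0.6]]]'

```text
time: 13.6
tcp_pos: [0.4669, 0.0532, 0.0019]
eef_rot: [0.001, 0.799, 0.601, 0.001]
force: [-2.3, -0.0, 1.3]
opening: 0.0618
gripper_force: 15.7
```

>>> step_arm --targets '[[[0,0,0,0,0,0,0.6],[0,0,0,0,0,0,0.6]]]'

```text
time: 13.77
tcp_pos: [0.4669, 0.0532, 0.0019]
eef_rot: [0.001, 0.799, 0.601, 0.001]
force: [0.2, 0.3, 6.4]
opening: 0.0619
gripper_force: 15.0
```

>>> step_arm --targets '[[[0,0,0,0.4,0,0,0.6],[0,0,0,0.5,0,0,0.6],[0,0,0,0.4,0,0,0.6],[0,0,0,0,0,0,0.6],[0,0,0,0,0,0,0.6]]]'

```text
time: 14.18
tcp_pos: [0.4701, 0.0656, 0.0019]
eef_rot: [0.001, 0.799, 0.601, 0.0]
force: [-0.8, -0.7, 6.4]
opening: 0.0617
gripper_force: 15.0
```

Run:
```python
from h import *
print(rail(arm.get_obs()["tcp_pos"]))
p=arm.capture("scene")
for s in seg(p,"pod_a",zmax=.042)[:4]: print(s[0],s[3],s[5],rail(np.array(s[4])/1000).round(4))
w=world(0,-.0045); go(w[0],w[1],.04,YAW-np.pi/2)
```

```text
[0.00210894 0.15242859]
0.81 0.0355 [83.1 57.5] [ 0.0011 -0.0064]
0.73 0.0354 [82.7 57. ] [0.0006 0.151 ]
0.72 0.0357 [81.1 57.5] [ 0.001  -0.1185]
turn z -0.005 then shift cm [-15.69  -0.21  -3.81] tilt [ 0.001 -0.    -1.   ] t 14.2833 tcp [0.4701 0.0656 0.0019]
```

>>> step_arm --targets '[[[0,0,0,0,0,0,1],[0,0,0,0,0,0,1],[0,0,0,0,0,0,1],[0,0,0,0,0,0,1],[0,0,0,0,-0.1,0,1]]]'

```text
time: 14.7
tcp_pos: [0.4688, 0.066, 0.0011]
eef_rot: [-0.0, 0.799, 0.601, -0.0]
force: [0.5, 0.7, -0.2]
opening: 0.0843
gripper_force: 0.0
```

>>> step_arm --targets '[[[0,0,0,-2,0,0,1],[0,0,0,-4,0,0,1],[0,0,0,-4,0,0,1],[0,0,0,-3.7,0,0,1],[0,0,0,-2,0,0,1]]]'

```text
time: 15.12
tcp_pos: [0.4245, -0.0875, 0.0011]
eef_rot: [0.0, 0.8, 0.6, -0.0]
force: [1.8, -0.7, -0.2]
opening: 0.0867
gripper_force: 0.0
```

>>> step_arm --targets '[[[0,0,0,0,0,0,1],[0,0,0,0,0,0,0.6],[0,0,0,0,0,0,0.6],[0,0,0,0,0,0,0.6],[0,0,0,0,0,0,0.6]]]'

```text
time: 15.53
tcp_pos: [0.4252, -0.0835, 0.0012]
eef_rot: [-0.0, 0.798, 0.602, -0.0]
force: [0.6, 0.1, 0.2]
opening: 0.0681
gripper_force: 0.0
```

>>> step_arm --targets '[[[0,0,0,0,0,0,0.6],[0,0,0,0,0,0,0.6],[0,0,0,0,0,0,0.6]]]'

```text
time: 15.78
tcp_pos: [0.4262, -0.0844, 0.0013]
eef_rot: [0.001, 0.799, 0.601, 0.001]
force: [3.0, 1.6, -0.7]
opening: 0.0614
gripper_force: 15.0
```

>>> step_arm --targets '[[[0,0,0,0.5,0,0,0.6],[0,0,0,1,0,0,0.6],[0,0,0,1.2,0,0,0.6],[0,0,0,1.2,0,0,0.6],[0,0,0,1.2,0,0,0.6]]]'

```text
time: 16.2
tcp_pos: [0.4403, -0.0355, 0.0013]
eef_rot: [0.001, 0.799, 0.602, 0.0]
force: [1.2, -3.2, -0.9]
opening: 0.0619
gripper_force: 15.0
```

>>> step_arm --targets '[[[0,0,0,0.7,0,0,0.6],[0,0,0,0.2,0,0,0.6],[0,0,0,0,0,0,0.6],[0,0,0,0,0,0,0.6]]]'

```text
time: 16.53
tcp_pos: [0.4429, -0.0269, 0.0013]
eef_rot: [0.001, 0.799, 0.601, 0.001]
force: [3.6, 2.7, -0.1]
opening: 0.0614
gripper_force: 15.0
```

Run:
```python
from h import *
print(rail(arm.get_obs()["tcp_pos"]))
p=arm.capture("scene")
for s in seg(p,"pod_a",zmax=.042)[:4]: print(s[0],s[3],s[5],rail(np.array(s[4])/1000).round(4))
w=world(0,-.117); go(w[0],w[1],.001,YAW-np.pi/2)
```

```text
[0.00112437 0.05600201]
0.85 0.0354 [82.6 57.5] [-0.0002  0.0527]
0.82 0.0356 [83.7 57.2] [ 0.0006 -0.1187]
0.66 0.039 [62.3 48.9] [ 0.148  -0.1017]
0.52 0.0352 [12.2 56.4] [0.0006 0.1152]
turn z -0.006 then shift cm [-17.27  -0.11   0.03] tilt [ 0.002 -0.    -1.   ] t 16.6333 tcp [ 0.4428 -0.0273  0.0013]
```

>>> step_arm --targets '[[[0,0,0,0,0,0,1],[0,0,0,0,0,0,1],[0,0,0,0,0,0,1],[0,0,0,0,0,0,1],[0,0,0,0,-0.1,0,1]]]'

```text
time: 17.05
tcp_pos: [0.44, -0.0268, 0.0011]
eef_rot: [-0.001, 0.799, 0.601, -0.0]
force: [-0.4, -0.4, -0.6]
opening: 0.0838
gripper_force: 0.0
```

>>> step_arm --targets '[[[0,0,0,-3,0,0,1],[0,0,0,-4,0,0,1],[0,0,0,-4,0,0,1],[0,0,0,-4,0,0,1],[0,0,0,-2.3,0,0,1]]]'

```text
time: 17.47
tcp_pos: [0.3922, -0.1964, 0.0011]
eef_rot: [0.001, 0.8, 0.6, -0.0]
force: [0.4, -0.3, 0.0]
opening: 0.0868
gripper_force: 0.0
```

>>> step_arm --targets '[[[0,0,0,0,0,0,1],[0,0,0,0,0,0,0.6],[0,0,0,0,0,0,0.6],[0,0,0,0,0,0,0.6],[0,0,0,0,0,0,0.6]]]'

```text
time: 17.88
tcp_pos: [0.3929, -0.1916, 0.0012]
eef_rot: [-0.0, 0.798, 0.602, -0.0]
force: [1.4, -0.6, -0.9]
opening: 0.0678
gripper_force: 0.5
```

>>> step_arm --targets '[[[0,0,0,0,0,0,0.6],[0,0,0,0,0,0,0.6],[0,0,0,0,0,0,0.6]]]'

```text
time: 18.13
tcp_pos: [0.3949, -0.1931, 0.0014]
eef_rot: [0.002, 0.799, 0.602, 0.001]
force: [6.1, 1.8, -1.1]
opening: 0.0615
gripper_force: 15.0
```

>>> step_arm --targets '[[[0,0,0,-0.5,0,0,0.6],[0,0,0,-1,0,0,0.6],[0,0,0,-1,0,0,0.6],[0,0,0,-0.8,0,0,0.6],[0,0,0,-0.4,0,0,0.6]]]'

```text
time: 18.55
tcp_pos: [0.3845, -0.2293, 0.0014]
eef_rot: [0.002, 0.799, 0.601, 0.001]
force: [7.0, 3.4, -0.8]
opening: 0.0618
gripper_force: 15.0
```

>>> step_arm --targets '[[[0,0,0,-0.2,0,0,0.6],[0,0,0,-0.2,0,0,0.6],[0,0,0,0,0,0,0.6],[0,0,0,0,0,0,0.6]]]'

```text
time: 18.88
tcp_pos: [0.3837, -0.2315, 0.0015]
eef_rot: [0.001, 0.799, 0.601, 0.001]
force: [9.7, 6.4, 0.6]
opening: 0.062
gripper_force: 15.0
```

>>> step_arm --targets '[[[0,0,0,0.1,0,0,1],[0,0,0,0,0,0,1],[0,0,0,0,0,0,1],[0,0,0,0,0,-1.5,1],[0,0,0,0,0,-4,1]]]'

```text
time: 19.3
tcp_pos: [0.3789, -0.2289, 0.0532]
eef_rot: [-0.006, 0.799, 0.601, -0.001]
force: [1.2, -0.9, -0.1]
opening: 0.0845
gripper_force: 0.0
```

>>> step_arm --targets '[[[0,0,0,0,0,-3,1],[0,0,0,0,0,0,1]]]'

```text
time: 19.47
tcp_pos: [0.3835, -0.2333, 0.0903]
eef_rot: [0.004, 0.799, 0.601, 0.0]
force: [0.8, 0.4, 0.1]
opening: 0.0865
gripper_force: 0.0
```

Run:
```python
from h import *
for n in("scene","top"):
    p=arm.capture(n)
    for q in("pod_a","blank"):
        for s in seg(p,q,zmax=.045)[:3]: print(n,q,s[0],s[3],s[4],s[5],s[6],rail(np.array(s[4])/1000).round(4))
go(.6294,-.080,.08,np.radians(48.9))
```

```text
scene pod_a 0.6 0.0356 [ 381.1 -235.2] [85.2 57.8] 74.1 [-0.0015 -0.1612]
scene pod_a 0.43 0.0354 [449.   86.2] [47.5  9.9] 68.3 [-0.0238  0.1665]
scene blank 0.6 0.0209 [629.  -81.3] [ 53.5 179.8] 48.5 [0.195  0.0545]
scene blank 0.29 0.0404 [ 564.9 -304.6] [27.7 72.2] 59.0 [ 0.1943 -0.1779]
top pod_a 0.81 0.0363 [441.9 -25.5] [80.4 57.3] 73.5 [-0.0002  0.0571]
top pod_a 0.6 0.0363 [468.8  66.3] [81.6 57.1] 74.3 [0.0006 0.1528]
top blank 0.8 0.0221 [629.8 -78.3] [ 50.1 180.1] 49.0 [0.195  0.0576]
turn z -1.135 then shift cm [-8.83 27.7   0.51] tilt [-0.002  0.002 -1.   ] t 19.7667 tcp [ 0.3808 -0.2306  0.0851]
```

>>> step_arm --targets '[[[0,0,-0.12,0,0,0,1],[0,0,-0.12,0,0,0,1],[0,0,-0.12,0,0,0,1],[0,0,-0.12,0,0,0,1],[0,0,-0.12,0,0,0,1]]]'

```text
time: 20.18
tcp_pos: [0.381, -0.2308, 0.085]
eef_rot: [-0.002, 0.583, 0.812, 0.0]
force: [-0.2, 0.7, -0.0]
opening: 0.0873
gripper_force: 0.0
```

>>> step_arm --targets '[[[0,0,-0.12,0,0,0,1],[0,0,-0.12,0,0,0,1],[0,0,-0.12,0,0,0,1],[0,0,-0.12,0,0,0,1],[0,0,-0.055,0,0,0,1]]]'

```text
time: 20.6
tcp_pos: [0.381, -0.2308, 0.085]
eef_rot: [-0.001, 0.348, 0.937, 0.001]
force: [-0.1, 0.4, 0.6]
opening: 0.0872
gripper_force: 0.0
```

>>> step_arm --targets '[[[0,0,0,-1,3,0,1],[0,0,0,-1.2,3.7,0,1],[0,0,0,-1.2,3.7,0,1],[0,0,0,-1.2,3.7,0,1],[0,0,0,-1.2,3.7,0,1]]]'

```text
time: 21.02
tcp_pos: [0.5428, -0.1339, 0.0846]
eef_rot: [-0.002, 0.351, 0.936, 0.0]
force: [-0.3, -1.4, 0.8]
opening: 0.0869
gripper_force: 0.0
```

>>> step_arm --targets '[[[0,0,0,-1.2,3.7,0,1],[0,0,0,-1,3.2,0,1],[0,0,0,-0.8,3,3,1],[0,0,0,0,0,2,1],[0,0,0,0,0,0,1]]]'

```text
time: 21.43
tcp_pos: [0.626, -0.0785, 0.0313]
eef_rot: [-0.005, 0.35, 0.937, -0.0]
force: [-2.4, 0.3, -0.5]
opening: 0.0871
gripper_force: 0.0
```

Run:
```python
from h import *
go(.6294,-.080,-.016,np.radians(48.9))
```

```text
turn z 0.003 then shift cm [-0.35  0.11  4.73] tilt [-0.01   0.003 -1.   ] t 21.4333 tcp [ 0.626  -0.0785  0.0313]
```

>>> step_arm --targets '[[[0,0,0,-0.2,0,2,1],[0,0,0,0,0,1.6,1],[0,0,0,0,0,0.8,1],[0,0,0,0,0,0,1],[0,0,0,0,0,0,1]]]' --grip_force 30

```text
time: 21.85
tcp_pos: [0.6298, -0.0827, -0.0069]
eef_rot: [-0.001, 0.351, 0.936, -0.0]
force: [0.8, -0.4, -0.8]
opening: 0.0871
gripper_force: 0.0
```

Run:
```python
from h import *
go(.6294,-.080,-.015,np.radians(48.9))
```

```text
turn z -0.0 then shift cm [0.21 0.18 0.81] tilt [-0.002  0.    -1.   ] t 21.85 tcp [ 0.6298 -0.0827 -0.0069]
```

>>> step_arm --targets '[[[0,0,0,0.2,0.2,0.7,1],[0,0,0,0,0,0,1],[0,0,0,0,0,0,0.3],[0,0,0,0,0,0,0.3],[0,0,0,0,0,0,0.3]]]'

```text
time: 22.27
tcp_pos: [0.6309, -0.0796, -0.0132]
eef_rot: [0.0, 0.351, 0.936, 0.0]
force: [-0.9, 0.3, 1.1]
opening: 0.0741
gripper_force: 0.0
```

>>> step_arm --targets '[[[0,0,0,0,0,0,0.3],[0,0,0,0,0,0,0.3],[0,0,0,0,0,0,0.3],[0,0,0,0,0,0,0.3],[0,0,0,0,0,0,0.3]]]'

```text
time: 22.68
tcp_pos: [0.6305, -0.0797, -0.0136]
eef_rot: [-0.0, 0.351, 0.936, -0.0]
force: [-0.4, 0.0, 0.5]
opening: 0.0498
gripper_force: 30.0
```

>>> step_arm --targets '[[[0,0,0,0,0,-2,0.3],[0,0,0,0,0,-3,0.3],[0,0,0,0,0,-4,0.3],[0,0,0,0,0,-3,0.3],[0,0,0,0,0,0,0.3]]]'

```text
time: 23.1
tcp_pos: [0.6352, -0.0808, 0.1129]
eef_rot: [0.006, 0.351, 0.936, 0.0]
force: [1.2, -0.1, -1.3]
opening: 0.0495
gripper_force: 30.0
```

Run:
```python
from h import *
w=world(.0012,.130); go(w[0],w[1],.106,YAW-np.pi/2)
```

```text
turn z 1.131 then shift cm [  7.33 -19.96   0.69] tilt [ 0.012 -0.004 -1.   ] t 23.1 tcp [ 0.6352 -0.0808  0.1129]
```

>>> step_arm --targets '[[[0,0,0.12,0,0,0,0.3],[0,0,0.12,0,0,0,0.3],[0,0,0.12,0,0,0,0.3],[0,0,0.12,0,0,0,0.3],[0,0,0.12,0,0,0,0.3]]]'

```text
time: 23.52
tcp_pos: [0.6293, -0.0792, 0.1047]
eef_rot: [-0.001, 0.614, 0.789, -0.0]
force: [-0.0, 0.0, -2.2]
opening: 0.0498
gripper_force: 30.0
```

>>> step_arm --targets '[[[0,0,0.12,0,0,0,0.3],[0,0,0.12,0,0,0,0.3],[0,0,0.12,0,0,0,0.3],[0,0,0.12,0,0,0,0.3],[0,0,0.05,0,0,0,0.3]]]'

```text
time: 23.93
tcp_pos: [0.6294, -0.0792, 0.1046]
eef_rot: [-0.001, 0.799, 0.601, -0.001]
force: [0.1, -0.1, -1.3]
opening: 0.0495
gripper_force: 30.0
```

>>> step_arm --targets '[[[0,0,0,1,-2.6,0,0.3],[0,0,0,1.3,-3.5,0,0.3],[0,0,0,1.3,-3.5,0,0.3],[0,0,0,1.3,-3.5,0,0.3],[0,0,0,1.3,-3.5,0,0.3]]]'

```text
time: 24.35
tcp_pos: [0.4851, 0.0262, 0.1052]
eef_rot: [-0.001, 0.798, 0.603, -0.001]
force: [-0.1, -0.1, -3.1]
opening: 0.0495
gripper_force: 30.0
```

>>> step_arm --targets '[[[0,0,0,0.9,-2.2,0,0.3],[0,0,0,0.3,-0.8,0,0.3],[0,0,0,0,0,0,0.3],[0,0,0,0,0,0,0.3]]]'

```text
time: 24.68
tcp_pos: [0.4633, 0.0448, 0.1061]
eef_rot: [0.001, 0.797, 0.603, 0.001]
force: [1.4, -0.1, -2.4]
opening: 0.0497
gripper_force: 30.0
```

```bash
cat >> h.py <<'E'
def look():
    o=arm.get_obs(); print("tcp rail",rail(o["tcp_pos"]).round(4),o["tcp_pos"][2].round(4))
    for n in("scene","top"):
        p=arm.capture(n); P=pts(p); r=rail(P)
        m=(abs(r[:,0])<.02)&(abs(r[:,1]-.212)<.02)&(P[:,2]>.042)&(P[:,2]<.066); print(n,"pin",m.sum(),r[m].mean(0).round(4) if m.any() else "")
        for d in arm.silhouettes(p,"blank")[:1]:
            Q=pts(p,d["mask"]);q=rail(Q); zt=np.percentile(Q[:,2],85); k=abs(Q[:,2]-zt)<.006; q=q[k]
            R=cv2.minAreaRect((q*1000).astype(np.float32)); print(n,"blank",d["score"],len(q),"ztop",zt.round(4),np.round(R[0],1),np.round(R[1],1),round(R[2],1))
            for a in np.arange(.03,.24,.01):
                s=q[abs(q[:,1]-a)<.005]
                if len(s)>4: print("   y %.3f lat %.4f..%.4f"%(a,*np.percentile(s[:,0],[2,98])))
    return p
E
python3 - <<'E'
from h import *
w=world(.0012,.130); go(w[0],w[1],.106,YAW-np.pi/2)
look()
E
```

```text
turn z 0.001 then shift cm [-0.06 -0.    0.01] tilt [ 0.002 -0.001 -1.   ] t 24.6833 tcp [0.4633 0.0448 0.1061]
tcp rail [0.0012 0.1306] 0.1061
scene pin 0 
scene blank 0.76 1121 ztop 0.1421 [  0.3 128.4] [180.4  50.1] 89.6
   y 0.040 lat -0.0234..0.0241
   y 0.050 lat -0.0233..0.0235
   y 0.060 lat -0.0244..0.0232
   y 0.070 lat -0.0234..0.0243
   y 0.080 lat -0.0244..0.0241
   y 0.090 lat -0.0237..0.0232
   y 0.100 lat -0.0241..0.0238
   y 0.110 lat -0.0231..0.0238
   y 0.120 lat -0.0245..0.0237
   y 0.130 lat -0.0230..0.0237
   y 0.140 lat -0.0219..0.0239
   y 0.150 lat -0.0213..0.0236
   y 0.160 lat -0.0222..0.0241
   y 0.170 lat -0.0213..0.0231
   y 0.180 lat -0.0197..0.0233
   y 0.190 lat -0.0216..0.0221
   y 0.210 lat -0.0213..0.0221
   y 0.220 lat -0.0182..0.0227
top pin 0 
top blank 0.72 341 ztop 0.1438 [  1.6 120.3] [157.9  49.8] 89.9
   y 0.040 lat -0.0213..0.0250
   y 0.050 lat -0.0223..0.0252
   y 0.060 lat -0.0225..0.0245
   y 0.070 lat -0.0123..0.0226
   y 0.100 lat -0.0187..-0.0092
```

>>> step_arm --targets '[[[0,0,0,0.1,0,1.5,0.3],[0,0,0,0,0,2,0.3],[0,0,0,0,0,1.3,0.3],[0,0,0,0,0,0,0.3],[0,0,0,0,0,0,0.3]]]'

```text
time: 25.3
tcp_pos: [0.4627, 0.0455, 0.0577]
eef_rot: [-0.0, 0.798, 0.603, -0.0]
force: [-0.1, -0.4, -2.8]
opening: 0.05
gripper_force: 30.0
```

Run:
```python
from h import *
look()
p=arm.capture("scene"); cv2.imwrite("pics/s6.png",cv2.resize(p["image"][190:310,230:370,::-1],None,fx=5,fy=5,interpolation=cv2.INTER_CUBIC))
```

```text
tcp rail [0.0005 0.1311] 0.0577
scene pin 0 
scene blank 0.83 1027 ztop 0.0938 [ -0.7 124.8] [ 49.9 175.7] 0.0
   y 0.040 lat -0.0253..0.0224
   y 0.050 lat -0.0242..0.0232
   y 0.060 lat -0.0252..0.0224
   y 0.070 lat -0.0239..0.0229
   y 0.080 lat -0.0253..0.0227
   y 0.090 lat -0.0239..0.0228
   y 0.100 lat -0.0243..0.0228
   y 0.110 lat -0.0244..0.0230
   y 0.120 lat -0.0253..0.0214
   y 0.130 lat -0.0241..0.0224
   y 0.140 lat -0.0224..0.0222
   y 0.150 lat -0.0218..0.0220
   y 0.160 lat -0.0214..0.0226
   y 0.170 lat -0.0218..0.0213
   y 0.180 lat -0.0193..0.0212
   y 0.200 lat -0.0206..0.0189
   y 0.210 lat -0.0197..0.0200
top pin 0 
top blank 0.79 300 ztop 0.0963 [-0.3 56. ] [27.1 50.2] 89.9
   y 0.040 lat -0.0214..0.0218
   y 0.050 lat -0.0245..0.0235
   y 0.060 lat -0.0236..0.0239
   y 0.070 lat -0.0211..0.0224
```

View pics/s6.png

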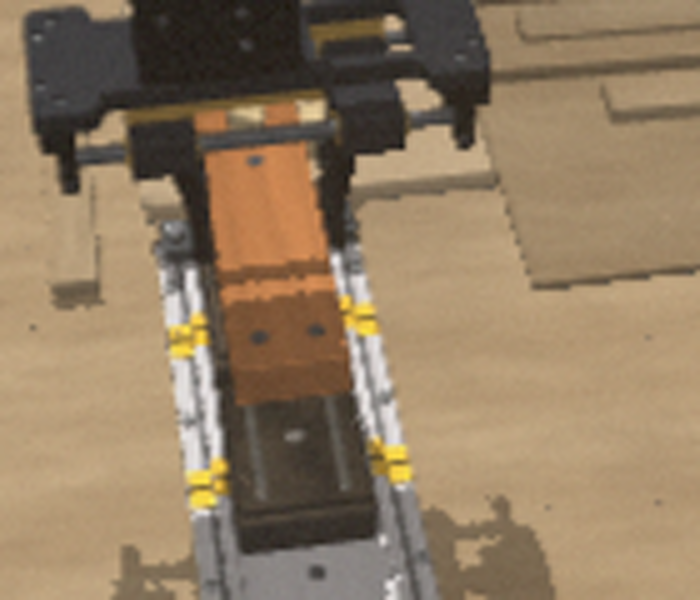

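>>> step_arm --targets '[[[0,0,0,0,0.12,0,0.3],[0,0,0,0,0,0,0.3],[0,0,0,0,0,0,0.3]]]'

```text
time: 25.8
tcp_pos: [0.4639, 0.0456, 0.0586]
eef_rot: [0.0, 0.798, 0.603, 0.0]
force: [0.7, 0.1, -2.0]
opening: 0.0495
gripper_force: 30.0
```

>>> step_arm --targets '[[[0,0,0,0,0,0.4,0.3],[0,0,0,0,0,0.4,0.3],[0,0,0,0,0,0.3,0.3],[0,0,0,0,0,0.2,0.3],[0,0,0,0,0,0,0.3]]]'

```text
time: 26.22
tcp_pos: [0.463, 0.0457, 0.0446]
eef_rot: [-0.001, 0.798, 0.603, -0.001]
force: [-0.3, 0.5, -2.8]
opening: 0.0495
gripper_force: 30.0
```

Run:
```python
from h import *
look()
```

```text
tcp rail [0.0007 0.1314] 0.0446
scene pin 0 
scene blank 0.73 1018 ztop 0.0809 [ -0.6 124.6] [ 50.  177.1] 0.2
   y 0.040 lat -0.0241..0.0227
   y 0.050 lat -0.0248..0.0225
   y 0.060 lat -0.0237..0.0222
   y 0.070 lat -0.0249..0.0227
   y 0.080 lat -0.0240..0.0237
   y 0.090 lat -0.0246..0.0229
   y 0.100 lat -0.0237..0.0228
   y 0.110 lat -0.0251..0.0232
   y 0.120 lat -0.0231..0.0226
   y 0.130 lat -0.0230..0.0224
   y 0.140 lat -0.0233..0.0209
   y 0.150 lat -0.0230..0.0210
   y 0.160 lat -0.0213..0.0218
   y 0.170 lat -0.0209..0.0213
   y 0.180 lat -0.0220..0.0183
   y 0.200 lat -0.0236..0.0195
   y 0.210 lat -0.0226..0.0210
top pin 0 
top blank 0.51 292 ztop 0.0826 [-0.5 56.2] [27.  49.4] 89.9
   y 0.040 lat -0.0206..0.0218
   y 0.050 lat -0.0244..0.0233
   y 0.060 lat -0.0242..0.0230
   y 0.070 lat -0.0226..0.0204
```

>>> step_arm --targets '[[[0,0,0,0,0.12,0,0.3],[0,0,0,0,0,0.3,0.3],[0,0,0,0,0,0.3,0.3],[0,0,0,0,0,0,0.3]]]'

```text
time: 26.75
tcp_pos: [0.4644, 0.0454, 0.0388]
eef_rot: [-0.0, 0.798, 0.603, -0.0]
force: [-0.6, 0.1, -0.8]
opening: 0.0497
gripper_force: 30.0
```

>>> step_arm --targets '[[[0,0,0,0,0,0.4,0.3],[0,0,0,0,0,0.4,0.3],[0,0,0,0,0,0.3,0.3],[0,0,0,0,0,0,0.3],[0,0,0,0,0,0,0.3]]]'

```text
time: 27.17
tcp_pos: [0.4644, 0.0454, 0.0279]
eef_rot: [-0.0, 0.798, 0.603, -0.0]
force: [-0.1, -0.4, -1.9]
opening: 0.0496
gripper_force: 30.0
```

Run:
```python
from h import *
look()
```

```text
tcp rail [0.0021 0.1314] 0.0279
scene pin 57 [0.0004 0.2025]
scene blank 0.61 1020 ztop 0.0643 [  1.2 124.7] [174.2  50.1] 89.5
   y 0.040 lat -0.0219..0.0246
   y 0.050 lat -0.0237..0.0240
   y 0.060 lat -0.0225..0.0250
   y 0.070 lat -0.0236..0.0243
   y 0.080 lat -0.0225..0.0243
   y 0.090 lat -0.0235..0.0245
   y 0.100 lat -0.0219..0.0247
   y 0.110 lat -0.0237..0.0241
   y 0.120 lat -0.0225..0.0255
   y 0.130 lat -0.0211..0.0245
   y 0.140 lat -0.0219..0.0258
   y 0.150 lat -0.0213..0.0248
   y 0.160 lat -0.0208..0.0240
   y 0.170 lat -0.0197..0.0249
   y 0.180 lat -0.0186..0.0216
   y 0.200 lat -0.0196..0.0226
   y 0.210 lat -0.0199..0.0205
top pin 0 
top blank 0.62 49 ztop 0.1111 [ 31.5 415. ] [14.9 19.7] 76.1
```

>>> step_arm --targets '[[[0,0,0,0,0,0.3,0.3],[0,0,0,0,0,0.2,0.3],[0,0,0,0,0,0,0.3],[0,0,0,0,0,0,0.3]]]'

```text
time: 27.7
tcp_pos: [0.4645, 0.0454, 0.0231]
eef_rot: [-0.0, 0.798, 0.603, -0.0]
force: [0.7, 0.6, -1.4]
opening: 0.0496
gripper_force: 30.0
```

>>> step_arm --targets '[[[0,0,0,0,0,0.1,0.3],[0,0,0,0,0,0,0.3],[0,0,0,0,0,0,0.3]]]'

```text
time: 27.95
tcp_pos: [0.4648, 0.0453, 0.0224]
eef_rot: [0.0, 0.798, 0.603, 0.0]
force: [0.4, 0.0, -0.5]
opening: 0.0496
gripper_force: 30.0
```

Contact is beginning. I'll release, lift straight up, and retreat.

>>> step_arm --targets '[[[0,0,0,0,0,0.05,0.3],[0,0,0,0,0,0,0.3],[0,0,0,0,0,0,0.9],[0,0,0,0,0,0,0.9],[0,0,0,0,0,0,0.9]]]'

```text
time: 28.37
tcp_pos: [0.4649, 0.0453, 0.0218]
eef_rot: [0.0, 0.798, 0.603, 0.0]
force: [0.4, 0.5, 0.3]
opening: 0.0625
gripper_force: 0.0
```

>>> step_arm --targets '[[[0,0,0,0,0,0,0.9],[0,0,0,0,0,0,0.9],[0,0,0,0,0,-1.5,0.9],[0,0,0,0,0,-3,0.9],[0,0,0,0,0,-4,0.9]]]'

```text
time: 28.78
tcp_pos: [0.4624, 0.0455, 0.1056]
eef_rot: [-0.002, 0.798, 0.603, -0.002]
force: [1.2, -0.8, 0.0]
opening: 0.0779
gripper_force: 0.0
```

>>> step_arm --targets '[[[0,0,0,0,0,-3,0.9],[0,0,0,0,4,0,0.9],[0,0,0,0,4,0,0.9],[0,0,0,0,4,0,0.9],[0,0,0,0,4,0,0.9]]]'

```text
time: 29.2
tcp_pos: [0.6201, 0.0014, 0.1374]
eef_rot: [0.0, 0.798, 0.603, 0.0]
force: [0.3, -0.6, -1.6]
opening: 0.0782
gripper_force: 0.0
```

>>> step_arm --targets '[[[0,0,0,0,4,0,0.9],[0,0,0,0,4,0,0.9],[0,0,0,0,0,0,0.9]]]'

```text
time: 29.45
tcp_pos: [0.7038, -0.0235, 0.1365]
eef_rot: [0.004, 0.798, 0.602, 0.003]
force: [1.0, 0.0, 0.5]
opening: 0.0784
gripper_force: 0.0
```

Run:
```python
from h import *
for n in("scene","top"):
    p=arm.capture(n)
    for q,zm in(("pod_a",.045),("blank",.066),("stray_strip",.03)):
        for s in seg(p,q,zmax=zm)[:3]: print(n,q,s[0],s[3],s[5],s[6],rail(np.array(s[4])/1000).round(4))
    if n=="scene": cv2.imwrite("pics/s7.png",cv2.resize(p["image"][180:420,210:410,::-1],None,fx=2.5,fy=2.5))
```

```text
scene pod_a 0.87 0.0357 [86.7 59.9] 76.2 [-0.0019 -0.1604]
scene pod_a 0.47 0.0347 [94.7  5.4] 74.2 [-0.0265  0.1395]
scene blank 0.81 0.0574 [181.8  50. ] 74.2 [0.0012 0.1292]
scene blank 0.56 0.0357 [88.6 59.9] 75.7 [-0.0016 -0.1614]
scene stray_strip 0.89 0.0094 [189.6  23.9] 73.2 [-0.0885  0.2936]
top pod_a 0.79 0.0362 [82.8 57.3] 73.8 [-0.0011 -0.1566]
```

View pics/s7.png

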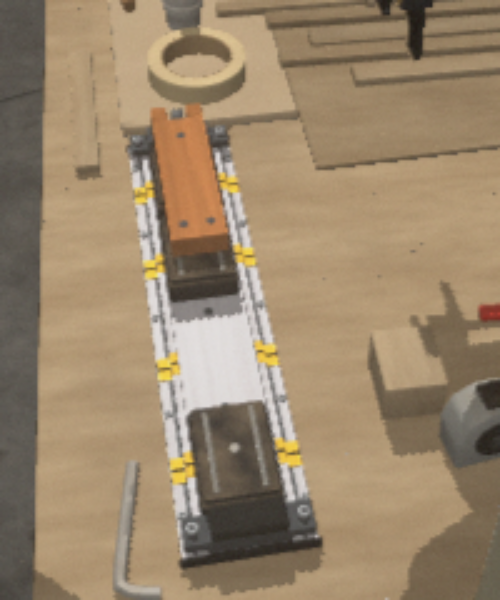

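The picture shows the blank on the two pods with the pin in its notch (crop 178,113). The spare pod is against the buffer (crop 245,520) and the strip lies on the bench (crop 85,110).

```bash
python3 -c "
from cell import arm
print(arm.sign_off())"
```

```text
the job is handed in; nothing more can be done
None
```

I handed the job in at about 30 s, with no verdict returned: the strip is on the bench, two pods stand within about 1 mm of the marks nearest the pin, the spare pod is against the buffer, and the blank lies flat on the two pods with its notch round the pin.

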